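# Find the proud rest pin by touch and press it level

## Robot

A 7-joint arm with a two-finger parallel gripper is mounted at the origin on a cart in front of the work surface, level with it; the furniture and walls round the work are solid. World frame = base frame: x ahead of the robot, y to its left, z up, the work surface at z = 0. Lengths are in m, angles in rad, forces in N, time in s.
With the tool pointing down it reaches from about 0.35 to 0.9 m from the base axis. Payload 19.9 kg.
Tool frame: the origin (TCP) lies on the centre line of the jaws, within the pads' length; the fingertips stand 14 mm ahead of it and the grasp point (between the pads) lies 5 mm behind it; z points along the fingers, y is the line along which they close (so a half turn about z gives the same grasp; the last joint's range is limited). The gripper opens to 94 mm and grips with 3 to 60 N. Pads are 16 mm wide; open, the fingers measure 119 mm over their backs; the gripper's body (75 mm by 177 mm) begins 78 mm behind the grasp point.
Start: joints at [1.097, 0.417, -0.01, 1.614, 0.005, 1.111, -0.053], TCP at [0.262, -0.568, 0.219] pointing down, gripper open.
Joint ranges: [-2.81, 2.81], [-0.39, 2.02], [-1.27, 1.25], [0.06, 2.57], [-1.19, 4.33], [0.19, 2], [-2.82, 2.82]. Speed limits (rad/s): [1.89, 1.89, 2.39, 2.39, 3.01, 3.01, 3.01].

## Interface

Orientations are given as [roll, pitch, yaw] about the fixed x, y, z axes, in that order (R = Rz(yaw) Ry(pitch) Rx(roll)).
In Python, from workcell import * gives the robot as it stands. The module is installed in compiled form; this text tells all that it offers.
- The arm moves only by the tool move_arm, never from a script. Its argument "steps" is a list of rows, each a list of 2 entries, a list of its own where there are three numbers: the shift along the tool's x, y, z in mm, then the turn, a rotation vector about the tool's x, y, z in degrees. In form: [[[dx, dy, dz], [wx, wy, wz]], ...]. A call has 1 to 20 rows; each row shifts and turns the commanded pose from where the row before left it, along the tool's axes as they then stand; what a row does not reach is not made up. A row lasts 1/8 s, in which the tool goes at most 62.5 mm and 10.7 degrees, less where a joint would pass 70% of its speed; a pose out of reach is approached as far as the arm can. A call is refused whole if a number of a shift passes 62.5 or a number of a turn 10.7, either way. A call with a gripper value outside its range is refused whole. "hand" is the finger opening in mm, from 0 to 94, set as the call begins (left out, the last holds). The fingers move at their own pace and stop on an object; "grip_force" is the grip in N (left out, the last holds). Time passes only in rows, so rows that do not move let the fingers close. It gives the time, the measured TCP pose, the force, the opening and the grip force at its end, in the units of the state.
- sense(): the state, without advancing time (a new reading comes with each control period).
- get_image(name): name is "side" or "top" or "wrist"; returns a dict with "color" (384x512x3 uint8, red, green, blue), "depth" (384x512 float32, m along the optical axis (not along the pixel's ray), 0 where there is no reading), "camera_matrix" (3x3 intrinsics, pixels), "R" (3x3) and "t" (3): a world point X has camera coordinates R X + t; the wrist camera has in their place "T_tool_cam" (4x4, takes a point from camera to tool coordinates, whose origin is the TCP and whose axes are the flange's). Camera axes: x right, y down, z forward; pixel columns grow to the right and rows downward; lengths in m; the calibration is good to about 2 mm. A picture is of the moment at which its call begins: read the wrist's pose just before it.
- finish_job(): hands the job in; it is judged then, once.
The state is a dict: "time_s": time; "joints": joint angles; "qd": joint speeds; "tau": joint torques, N m; "ee_pos": TCP position; "eef_rot": TCP orientation; "force": force on the tool from outside, world axes, zero at the start; "moment": the same for the moment, N m; "grip_width": finger opening in m; "grip_force": force on a finger pad.
Only numpy, scipy, OpenCV 4.12 (cv2) and the standard library are available. Lean on these libraries where they do the work, as an engineer would, in place of code of your own. Each camera call takes 0.05 s, during which the arm holds its last target. There are 200 camera calls.

## Task

One of the five pins of the tray rest stands a few millimetres proud, so trays rock on it. Take the probe from its stand, feel the pin heads with its tip to find the high one, and with the tip press that pin down gently until it is level with the others, without driving any good pin down or pressing hard; the fingers stay off the pins. Then put the probe back in its stand, fully home and upright, and leave everything else alone.

Things in the scene. Friction and masses are not known exactly. Their poses are not given: they have to be found in the camera images.
- probe_grip (a point): Centre of the black handle of the rigid hand probe, its grasp point; z up along the probe, which stands upright in its stand. Handle 20 x 20 in section, 60 tall, sides square to this point's x and y, a 4 high steel cap on top; below it a steel rod 8 in diameter, 50 long, with a ball end whose lowest point is 80 below this point. About 120 g.
- socket (a point): Mouth, on the axis, of the round hole in the fixed probe stand, at the top of its grey block, 62 above the bench. Hole 14 in diameter, mouth slightly widened, 52 deep. At home the rod hangs in it and the underside of the handle rests on the block, so the handle's centre is 30 above this point. Block 60 x 60, foot 80 x 80.
- pin_place_1 (a point): Point on top of the fixed dark slab (170 x 200, top 14 above the bench) of the tray rest, on the upright axis of one of its five rest pins, the corner pin at x -45, y +65 from the middle one in the rest's own axes (z up). Over the slab an aluminium plate (140 x 180 x 10) on four jack screws, at a height not told, carries the five pins.
- pin_place_2 (a point): The same for the corner pin at x -45, y -65. All five pins are alike, of steel, with flat round heads 17 in diameter. Four heads are level with one another, their tops 37 to 47 above these points (the level differs from day to day); one, any of the five, stands 3 to 5 higher.
- pin_place_3 (a point): The same for the corner pin at x +45, y +65. The pins are tight fits in brass bushes: a push below 8 N leaves one where it is; 10 N, plus 1.5 N for each 10 mm/s, moves it down. It stays where it is left, does not spring back and cannot be raised again. Every pin could be driven 6 below the proper level, so there is no stop at the level.
- pin_place_4 (a point): The same for the corner pin at x +45, y -65. The heads of the good pins rise 14 above the plate (the high one 17 to 19).
- pin_place_5 (a point): The same for the middle pin of the five.
- beaker: Bystander to leave alone: clear glass beaker, 73 across, 92 high, standing left of the tray rest; origin at the centre of its underside.
- spirit_lamp: Bystander to leave alone: low round glass lamp with a cap, 67 across, 82 high, standing left of the tray rest; origin at the centre of its underside.
- petri_1: Bystander to leave alone: flat lidded dish, 92 across, 15 high, lying in front of the probe stand; origin at the centre of its underside.
- cotton_jar: Bystander to leave alone: screw jar with white lid, 62 across, 92 high, behind the probe stand; origin at the centre of its underside.
- vial_1: Bystander to leave alone: small screw vial with black cap, 22 across, 54 high, behind the probe stand; origin at the centre of its underside.
- tape_roll: Bystander to leave alone: flat ring of masking tape, 88 across, 23 high, near the front edge of the bench, left; origin at the centre of its underside.
- coverslip_box: Bystander to leave alone: small clear flat box, 26 x 26, 12 high, between the tray rest and the probe stand; origin at the centre of its underside.
There are look-alikes about, which are no part of the job. Leave any turquoise look-alike of the part that bears socket alone.

How it is judged:
By the outcome, as a careful person would: the job done as asked, in the order asked, and still so for the second after the job is handed in, with the robot touching nothing.
It also fails if it takes over 67 s, if anything falls off the work surface, if the arm or the gripper's body presses on something with over 40 N, if the wrist force passes 120 N, or if a joint passes its speed limit or range.

## Working session

There is one attempt and no reset: what is moved stays moved. The work goes in short steps, Python scripts to look and compute and a tool call to move; the robot and the scene stay as the last step left them, time stands still between calls to the robot, and variables do not carry over. Pictures are saved under pics/ and viewed, at most 10 in all, crops included, and the job is handed in when it is done.

Besides the shell and the picture viewer there is one more tool, called as name(argument=value, ...) on one line, values as JSON. move_arm: Moves the arm, as the interface text tells. Its arguments: {"type":"object","properties":{"steps":{"type":"array","items":{"type":"array"}},"hand":{"type":"number"},"grip_force":{"type":"number"}},"required":["steps"]}

```bash
mkdir -p pics
cat > h.py <<'E'
from workcell import *
import numpy as np, cv2
from scipy.spatial.transform import Rotation as Ro
np.set_printoptions(precision=4,suppress=True)
def save(n,name):
    d=get_image(n); cv2.imwrite(f'pics/{name}.png',d['color'][:,:,::-1]); np.savez(f'pics/{name}.npz',**d); return d
E
python3 - <<'E'
from h import *
s=sense();print(s)
for n in('top','side'):
    d=save(n,n+'0');print(n,d['R'],d['t'],d['camera_matrix'])
a=cv2.imread('pics/top0.png');cv2.imwrite('pics/top0b.png',cv2.resize(a,(800,600),interpolation=cv2.INTER_CUBIC))
E
```

```text
{'time_s': 0.0, 'joints': array([ 1.0975,  0.418 , -0.0103,  1.6142,  0.0047,  1.1107, -0.053 ]), 'qd': array([-0.0006,  0.0003, -0.0014, -0.0009,  0.0009,  0.0003, -0.0001]), 'tau': array([ -0.0007, -85.1253,   0.6384, -42.5994,  -0.0487,   0.0185,
         0.0001]), 'ee_pos': array([ 0.2614, -0.5673,  0.2188]), 'eef_rot': array([-3.1404,  0.0001,  0.4318]), 'force': array([-0.3409, -0.1868,  0.4589]), 'moment': array([0.01  , 0.0308, 0.0299]), 'grip_force': 0.0, 'grip_width': 0.09380536434519864}
top [[ 0.0241 -0.9997 -0.0015]
 [-0.9863 -0.0235 -0.1632]
 [ 0.1631  0.0054 -0.9866]] [-0.0555  0.5088  1.0968] [[395.2367   0.     254.4825]
 [  0.     395.2367 193.3284]
 [  0.       0.       1.    ]]
side [[ 0.9408 -0.3389  0.0061]
 [-0.1689 -0.4842 -0.8585]
 [ 0.2939  0.8067 -0.5128]] [-0.4796  0.1362  1.0582] [[392.1325   0.     258.3447]
 [  0.     392.1325 192.9648]
 [  0.       0.       1.    ]]
```

View pics/top0b.png

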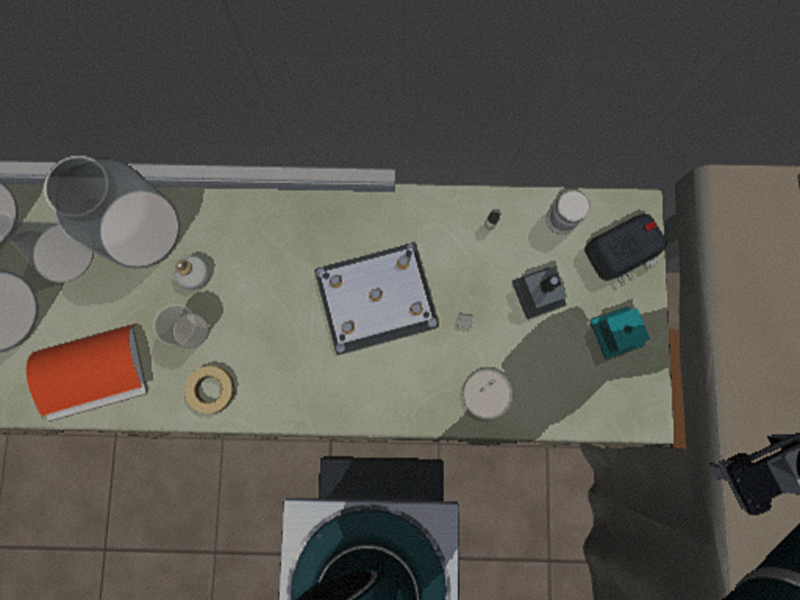

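View pics/side0.png

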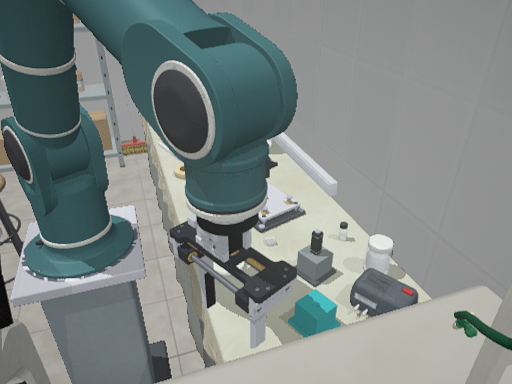

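The top view shows a grey stand with the black-handled probe at about (550,285) in the enlarged picture. The empty turquoise look-alike is at (625,332), and a black device is at (625,245). The tray rest is centred at (376,295). I choose the grey stand and will check it in a close crop.

Run:
```python
from h import *
t=cv2.imread('pics/top0.png');s=cv2.imread('pics/side0.png')
r=lambda a,x,y,w,h,k:cv2.resize(a[y:y+h,x:x+w],None,fx=k,fy=k,interpolation=cv2.INTER_CUBIC)
A=r(t,325,165,50,50,6);B=r(s,290,220,50,70,6);C=r(t,195,150,95,80,5)
o=np.zeros((420+0,800,3),np.uint8);o[:300,:300]=A;o[:420,300:600]=B
cv2.imwrite('pics/c1.png',o);cv2.imwrite('pics/c2.png',C)
d=np.load('pics/top0.npz');K=d['camera_matrix'];
def w(u,v):
    z=d['depth'][v,u];return d['R'].T@(z*np.linalg.inv(K)@[u,v,1]-d['t'])
for u,v in[(354,179),(353,180),(345,185),(352,190),(240,188)]:print(u,v,w(u,v))
```

```text
354 179 [ 0.5416 -0.3097  0.1248]
353 180 [ 0.5385 -0.3066  0.1262]
345 185 [ 0.5369 -0.2998  0.0612]
352 190 [ 0.5222 -0.3183  0.0656]
240 188 [ 0.5221 -0.0017  0.056 ]
```

View pics/c1.png

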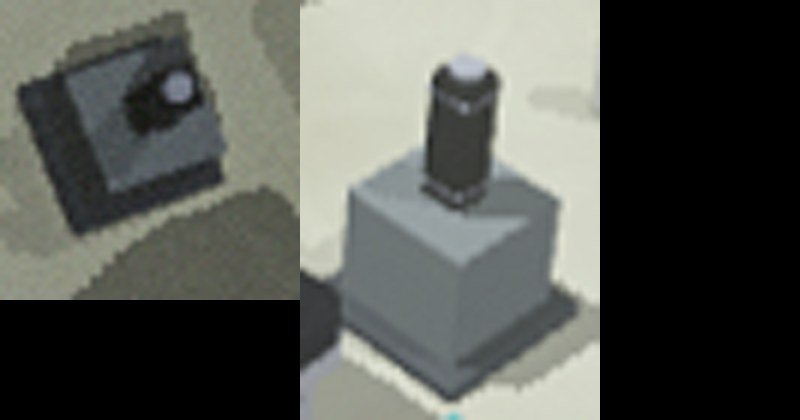

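View pics/c2.png

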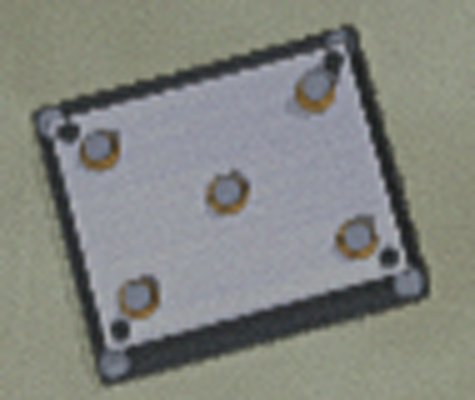

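Both views confirm the probe in the grey stand: its cap is at top-image pixel (354.3,179.0) and side-image pixel (317,231). All five pin heads show in the top view. The top-right head sits furthest off its bush, which suggests it is the high one, to be confirmed by feel. Next I triangulate the probe and plan a look with the wrist camera.

```bash
cat >> h.py <<'E'
def tri(obs):
    A=[];b=[]
    for K,R,t,(u,v) in obs:
        P=K@np.c_[R,t]
        for c,q in((u,0),(v,1)):
            r=c*P[2]-P[q];A.append(r[:3]);b.append(-r[3])
    return np.linalg.lstsq(np.array(A),np.array(b),rcond=None)[0]
def ob(f,uv):
    d=np.load(f'pics/{f}.npz')
    return d['camera_matrix'],d['R'],d['t'],uv
def wsave(name):
    s=sense();d=get_image('wrist');cv2.imwrite(f'pics/{name}.png',d['color'][:,:,::-1])
    T=np.eye(4);T[:3,:3]=Ro.from_euler('xyz',s['eef_rot']).as_matrix();T[:3,3]=s['ee_pos']
    M=np.linalg.inv(T@d['T_tool_cam']);np.savez(f'pics/{name}.npz',color=d['color'],depth=d['depth'],camera_matrix=d['camera_matrix'],R=M[:3,:3],t=M[:3,3])
    return s,d
def back(f,u,v,z):
    K,R,t,_=ob(f,0);r=R.T@np.linalg.inv(K)@[u,v,1];c=-R.T@t;return c+r*(z-c[2])/r[2]
def to(p,yaw):
    "shift in tool mm and remaining turn (deg rotvec) from measured pose to pointing down at p with yaw"
    s=sense();R=Ro.from_euler('xyz',s['eef_rot']);G=Ro.from_euler('xyz',[np.pi,0,yaw])
    dr=(R.inv()*G).as_rotvec(degrees=True)
    print('t',s['time_s'],'pos',s['ee_pos'],'rpy',s['eef_rot'],'| tool mm',1e3*R.inv().apply(np.array(p)-s['ee_pos']),'goalframe mm',1e3*G.inv().apply(np.array(p)-s['ee_pos']),'turn',dr,'F',s['force'])
E
python3 - <<'E'
from h import *
p=tri([ob('top0',(354.3,179.0)),ob('side0',(316.8,230.8))]);print('cap',p)
A=lambda x,y:(x/6+325-.5,y/6+165-.5)
cs=[back('top0',*A(*q),.062) for q in[(65,72),(187,38),(225,150),(110,192)]];cs=np.array(cs);print(cs,cs.mean(0))
print([np.degrees(np.arctan2(*(cs[(i+1)%4]-cs[i])[[1,0]])) for i in range(4)])
B=lambda x,y:(x/5+195-.5,y/5+150-.5)
for q in[(99,148),(317,85),(228,190),(139,297),(358,237)]:print(back('top0',*B(*q),.056))
d=get_image('wrist');print(d['T_tool_cam'],d['camera_matrix'])
E
```

```text
cap [ 0.5409 -0.3101  0.1258]
[[ 0.5607 -0.2724  0.062 ]
 [ 0.5786 -0.3306  0.062 ]
 [ 0.5249 -0.3475  0.062 ]
 [ 0.5035 -0.293   0.062 ]] [ 0.542  -0.3109  0.062 ]
[np.float64(-72.89250755210934), np.float64(-162.46384077704195), np.float64(111.41626364699378), np.float64(19.842972153011292)]
[0.5462 0.0726 0.056 ]
[ 0.5861 -0.0513  0.056 ]
[ 0.5235 -0.0019  0.056 ]
[0.4609 0.0465 0.056 ]
[ 0.4982 -0.0766  0.056 ]
[[-0.0006 -0.9642 -0.2653  0.0775]
 [ 1.     -0.0007  0.0001  0.0005]
 [-0.0003 -0.2653  0.9642 -0.1658]
 [ 0.      0.      0.      1.    ]] [[323.0312   0.     250.3144]
 [  0.     323.0312 187.8666]
 [  0.       0.       1.    ]]
```

Run:
```python
from h import *
to([.541,-.310,.225],np.radians(18))
```

```text
t 0.15 pos [ 0.2614 -0.5674  0.219 ] rpy [-3.1407  0.0001  0.4318] | tool mm [ 361.6197 -116.7788   -5.9239] goalframe mm [ 345.4132 -158.4137   -5.9991] turn [-0.0508  0.0076  6.741 ] F [-0.4673 -1.0133 -0.206 ]
```

move_arm(steps=[[[0,0,0],[0,0,6.7]],[[38,-17.6,-1],[0,0,0]],[[38,-17.6,-1],[0,0,0]],[[38,-17.6,-1],[0,0,0]],[[38,-17.6,-1],[0,0,0]],[[38,-17.6,-1],[0,0,0]],[[38,-17.6,-1],[0,0,0]],[[38,-17.6,0],[0,0,0]],[[38,-17.6,0],[0,0,0]],[[41.4,-17.6,0],[0,0,0]],[[0,0,0],[0,0,0]],[[0,0,0],[0,0,0]]], hand=60)

```text
time_s: 1.65
ee_pos: [0.5404, -0.3105, 0.2251]
eef_rot: [-3.141, 0.001, 0.315]
force: [-0.5, -0.8, -0.5]
grip_width: 0.0601
grip_force: 0.0
```

Run:
```python
from h import *
to([.541,-.310,.225],np.radians(18))
wsave('w1')
a=cv2.imread('pics/w1.png');cv2.imwrite('pics/w1b.png',cv2.resize(a,(800,600),interpolation=cv2.INTER_CUBIC))
K,R,t,_=ob('w1',0);q=K@(R@[.541,-.310,.126]+t);print(q/q[2])
```

```text
t 1.65 pos [ 0.5404 -0.3105  0.2251] rpy [-3.1414  0.0008  0.3145] | tool mm [ 0.7514 -0.296   0.1165] goalframe mm [ 0.7512 -0.2963  0.117 ] turn [-0.0125  0.0442  0.0213] F [-0.4995 -0.7748 -0.5275]
[249.4455 192.1929   1.    ]
```

View pics/w1b.png

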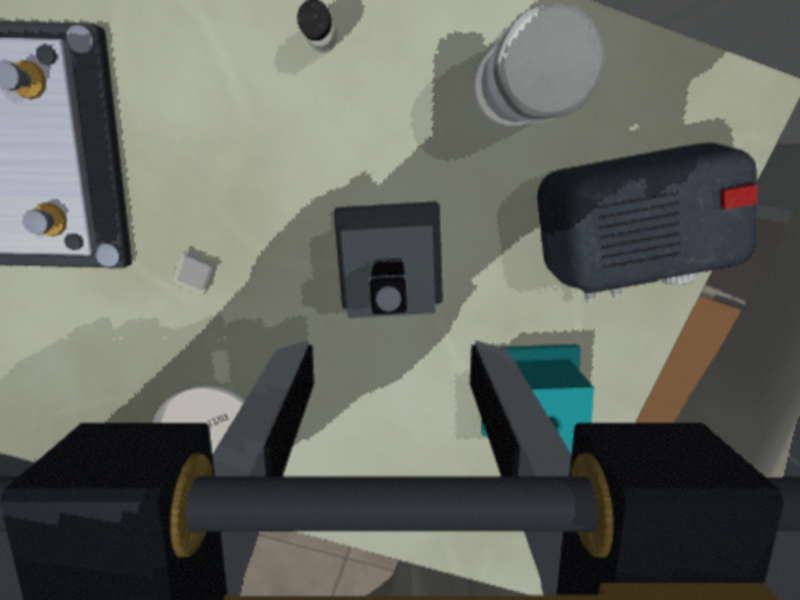

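The wrist view shows the probe's cap at (248.3,190.7) in image pixels, within about 1 px of the prediction. The handle is nearly square to the tool and the turquoise stand is clear to the right. I'll refine the yaw with image code.

Run:
```python
from h import *
p=tri([ob('w1',(248.1,190.6)),ob('top0',(354.3,179.0)),ob('side0',(316.8,230.8))]);print(p, back('w1',248.1,190.6,.126))
e=[back('w1',u/1.5625,v/1.5625,z) for u,v,z in[(347,317,.062),(435,313,.062),(335,209,.01),(439,203,.01)]]
for i in(0,2):
    d=e[i+1]-e[i];print(np.degrees(np.arctan2(d[1],d[0]))+90)
a=cv2.imread('pics/w1.png')[165:215,215:285];cv2.imwrite('pics/w1c.png',cv2.resize(a,None,fx=10,fy=10,interpolation=cv2.INTER_CUBIC))
```

```text
[ 0.5413 -0.3095  0.1253] [ 0.542  -0.3085  0.126 ]
20.71410677210936
21.252230613970866
```

View pics/w1c.png

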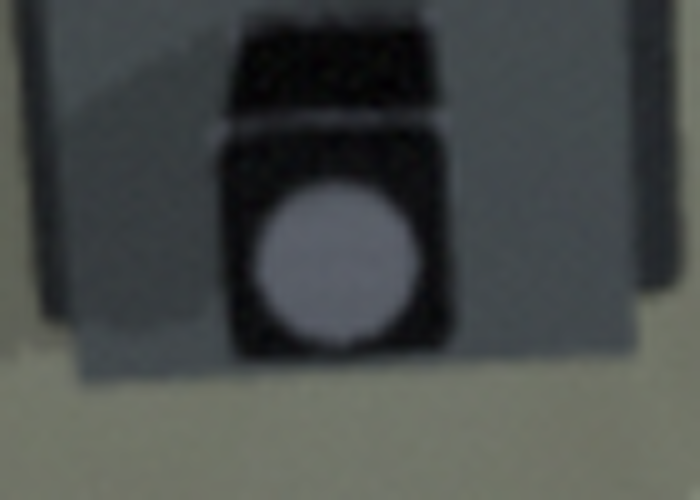

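The close crop shows the square handle turned about -3° in the image, so its yaw is about 21°. The cap centre is at (248.2,190.8).

Run:
```python
from h import *
to([.5416,-.309,.087],np.radians(21))
```

```text
t 1.7 pos [ 0.5401 -0.311   0.2252] rpy [-3.1416  0.0007  0.3136] | tool mm [  2.1503  -1.4089 138.2375] goalframe mm [  2.1193  -1.3016 138.2391] turn [-0.0023  0.0426 -3.03  ] F [ 0.445   0.0991 -0.6933]
```

move_arm(steps=[[[2,-1.4,10],[0,0,-3]],[[0,0,23],[0,0,0]],[[0,0,25],[0,0,0]],[[0,0,25],[0,0,0]],[[0,0,25],[0,0,0]],[[0,0,20],[0,0,0]],[[0,0,10],[0,0,0]],[[0,0,0],[0,0,0]],[[0,0,0],[0,0,0]]])

```text
time_s: 2.82
ee_pos: [0.5428, -0.3083, 0.0883]
eef_rot: [3.141, -0.001, 0.367]
force: [-0.5, -0.8, 0.9]
grip_width: 0.0601
grip_force: 0.0
```

move_arm(steps=[[[0,0,0],[0,0,0]],[[0,0,0],[0,0,0]],[[0,0,0],[0,0,0]],[[0,0,0],[0,0,0]],[[0,0,0],[0,0,0]],[[0,0,0],[0,0,0]]], hand=0, grip_force=40)

```text
time_s: 3.58
ee_pos: [0.5424, -0.3081, 0.0875]
eef_rot: [-3.142, 0.0, 0.367]
force: [-0.3, -0.4, 0.9]
grip_width: 0.0195
grip_force: 40.0
```

Run:
```python
from h import *
to([.5416,-.309,.087],np.radians(21)); s=sense();print(s['grip_width'],s['grip_force'],s['moment'])
```

```text
t 3.575 pos [ 0.5424 -0.3081  0.0875] rpy [-3.1415  0.      0.3673] | tool mm [-1.0811  0.5654  0.4572] goalframe mm [-1.0807  0.5662  0.4572] turn [-0.0031  0.0012  0.0422] F [-0.2965 -0.4171  0.9087]
0.019507368654115124 40.000001192092896 [ 0.0136  0.0833 -0.012 ]
```

move_arm(steps=[[[0,0,-6],[0,0,0]],[[0,0,-14],[0,0,0]],[[0,0,-20],[0,0,0]],[[0,0,-25],[0,0,0]],[[0,0,-25],[0,0,0]],[[0,0,-22],[0,0,0]],[[2,-15,0],[0,0,0]],[[4,-35,0],[0,0,0]],[[4,-40,0],[0,0,0]],[[4,-40,0],[0,0,0]],[[4,-40,0],[0,0,0]],[[4,-40,0],[0,0,0]],[[4,-40,0],[0,0,0]],[[4,-28,0],[0,0,0]],[[2,-15,0],[0,0,0]],[[0,0,0],[0,0,0]],[[0,0,0],[0,0,0]]])

```text
time_s: 5.7
ee_pos: [0.4671, -0.0241, 0.1993]
eef_rot: [3.142, 0.0, 0.366]
force: [0.1, 0.5, -1.1]
grip_width: 0.0197
grip_force: 40.0
```

Run:
```python
from h import *
wsave('w2');to([.5235,-.0019,.2],np.radians(21)); s=sense();print(s['grip_width'],s['moment'])
a=cv2.imread('pics/w2.png');cv2.imwrite('pics/w2b.png',cv2.resize(a,(800,600),interpolation=cv2.INTER_CUBIC))
```

```text
t 5.75 pos [ 0.4672 -0.0242  0.1993] rpy [-3.1416  0.0003  0.3657] | tool mm [60.5645 -0.6414 -0.6991] goalframe mm [60.5651 -0.5947 -0.6838] turn [-0.0013  0.0144 -0.0442] F [-0.1925 -0.4149 -0.6105]
0.02009165127719912 [-0.0399  0.0226 -0.0365]
```

View pics/w2b.png

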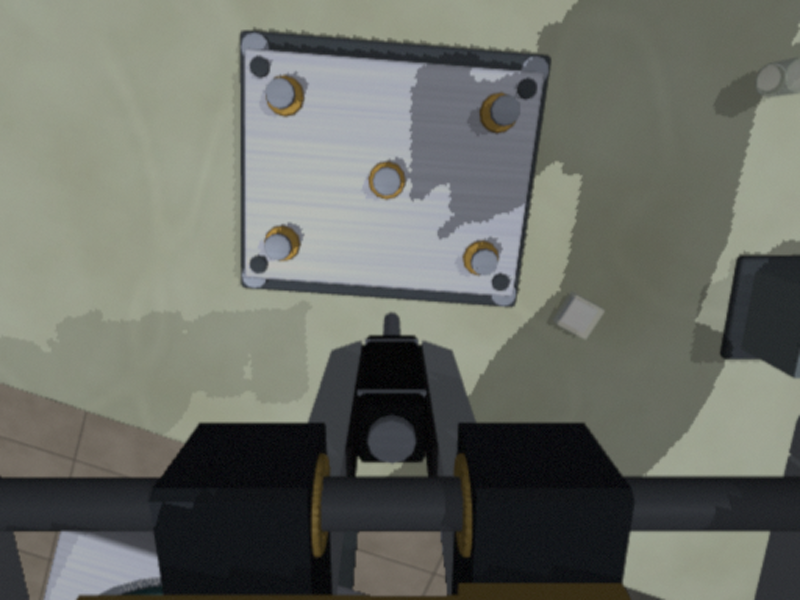

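The wrist view shows all five heads, at (282,94), (504,112), (387,179), (278,246) and (484,261) in the enlarged picture, with the probe tip at (391,316). The probe hangs straight in the jaws.

Run:
```python
from h import *
W={3:(282,94),4:(504,112),5:(387,179),1:(278,246),2:(484,261)}
T={3:(99,148),4:(317,85),5:(228,190),1:(139,297),2:(358,237)}
d=np.load('pics/w2.npz');dep=d['depth']
for k in W:
    w=((W[k][0]+.5)/1.5625-.5,(W[k][1]+.5)/1.5625-.5);t=(T[k][0]/5+194.5,T[k][1]/5+149.5)
    z=np.median(dep[round(w[1])-1:round(w[1])+2,round(w[0])-1:round(w[0])+2])
    X=d['R'].T@(z*np.linalg.inv(d['camera_matrix'])@[*w,1]-d['t'])
    print(k,tri([ob('w2',w),ob('top0',t)]),X,back('w2',*w,.056))
K,R,t,_=ob('w2',0);q=K@(R@[.4672,-.0242,.1238+.004]+t);print('tip pred',(q/q[2]+.5)*1.5625)
```

```text
3 [0.5483 0.0743 0.0486] [0.5487 0.0739 0.0551] [0.5487 0.0737 0.056 ]
4 [ 0.5873 -0.051   0.048 ] [ 0.5847 -0.0484  0.0599] [ 0.5853 -0.0491  0.056 ]
5 [ 0.5255 -0.0006  0.0438] [0.5258 0.0006 0.0552] [0.5258 0.0006 0.056 ]
1 [0.4619 0.0484 0.0494] [0.4635 0.0495 0.0546] [0.4638 0.0493 0.056 ]
2 [ 0.4996 -0.0766  0.0454] [ 0.5006 -0.0739  0.0551] [ 0.5007 -0.0736  0.056 ]
tip pred [391.1802 318.099    2.3438]
```

Depth puts pin 4 about 5 mm above the others. I'll confirm this by touch, starting with pin 4, where pressing a little does no harm, to learn how stiff contact is.

move_arm(steps=[[[15,10,0],[0,0,0]],[[26,17,0],[0,0,0]],[[26,17,0],[0,0,0]],[[22,14,5],[0,0,0]],[[12.2,6.9,10],[0,0,0]],[[0,0,20],[0,0,0]],[[0,0,14],[0,0,0]],[[0,0,7],[0,0,0]],[[0,0,0],[0,0,0]],[[0,0,0],[0,0,0]]], grip_force=60)

```text
time_s: 7.0
ee_pos: [0.5851, -0.0474, 0.1441]
eef_rot: [3.141, -0.001, 0.367]
force: [-0.4, 1.4, -0.9]
grip_width: 0.0198
grip_force: 60.0
```

Run:
```python
from h import *
to([.5849,-.0486,.1355],np.radians(21))
```

```text
t 7.0 pos [ 0.5851 -0.0474  0.1441] rpy [ 3.1413 -0.0008  0.3672] | tool mm [-0.6328  1.0884  8.5695] goalframe mm [-0.6254  1.0917  8.5696] turn [ 0.0188 -0.0442  0.04  ] F [-0.4455  1.3601 -0.8805]
```

move_arm(steps=[[[-0.6,1,3],[0,0,0]],[[0,0,3],[0,0,0]],[[0,0,0],[0,0,0]]])

```text
time_s: 7.38
ee_pos: [0.5845, -0.0485, 0.1372]
eef_rot: [-3.141, 0.0, 0.367]
force: [0.1, 1.0, -0.4]
grip_width: 0.02
grip_force: 60.0
```

move_arm(steps=[[[0,0,1],[0,0,0]],[[0,0,0],[0,0,0]]])

```text
time_s: 7.62
ee_pos: [0.5846, -0.0485, 0.1364]
eef_rot: [-3.141, 0.0, 0.367]
force: [-0.5, -0.6, -1.2]
grip_width: 0.0198
grip_force: 60.0
```

move_arm(steps=[[[0,0,1],[0,0,0]],[[0,0,0],[0,0,0]]])

```text
time_s: 7.88
ee_pos: [0.5846, -0.0485, 0.1353]
eef_rot: [-3.141, 0.0, 0.367]
force: [1.1, -0.7, -0.6]
grip_width: 0.0198
grip_force: 60.0
```

move_arm(steps=[[[0,0,0.5],[0,0,0]],[[0,0,0],[0,0,0]]])

```text
time_s: 8.12
ee_pos: [0.5846, -0.0485, 0.1349]
eef_rot: [-3.142, 0.0, 0.367]
force: [-0.3, -0.1, -1.5]
grip_width: 0.0195
grip_force: 60.0
```

move_arm(steps=[[[0,0,0.5],[0,0,0]],[[0,0,0],[0,0,0]]])

```text
time_s: 8.38
ee_pos: [0.5847, -0.0485, 0.1346]
eef_rot: [3.142, -0.0, 0.367]
force: [-1.2, 0.2, 2.6]
grip_width: 0.0197
grip_force: 60.0
```

move_arm(steps=[[[0,0,0.2],[0,0,0]],[[0,0,0],[0,0,0]]])

```text
time_s: 8.62
ee_pos: [0.5847, -0.0485, 0.1345]
eef_rot: [3.141, -0.0, 0.367]
force: [-1.6, 0.4, 5.1]
grip_width: 0.0195
grip_force: 60.0
```

Run:
```python
from h import *
to([.5258,.0005,.130],np.radians(21));print(sense()['tau'])
```

```text
t 8.625 pos [ 0.5847 -0.0485  0.1345] rpy [ 3.1415 -0.0003  0.3672] | tool mm [-37.4137 -66.939    4.4351] goalframe mm [-37.4575 -66.9135   4.4513] turn [ 0.0055 -0.0149  0.0385] F [-1.6011  0.3944  5.1233]
[ -0.0117 -80.0159  -4.0532 -36.5792   0.0452  -0.543   -0.0003]
```

Contact with pin 4 is at TCP z ≈ 0.1347, and stiffness is about 12 N/mm of command. Next is the middle pin.

move_arm(steps=[[[0,0,-10],[0,0,0]],[[-10,-17,-5],[0,0,0]],[[-15,-27,0],[0,0,0]],[[-12.4,-22.9,0],[0,0,0]],[[0,0,5],[0,0,0]],[[0,0,9],[0,0,0]],[[0,0,3],[0,0,0]],[[0,0,0],[0,0,0]],[[0,0,0],[0,0,0]]])

```text
time_s: 9.75
ee_pos: [0.5258, 0.0004, 0.1322]
eef_rot: [-3.141, 0.0, 0.367]
force: [0.2, -0.7, -1.1]
grip_width: 0.0197
grip_force: 60.0
```

move_arm(steps=[[[0,0,0.3],[0,0,0]],[[0,0,0],[0,0,0]]])

```text
time_s: 10.0
ee_pos: [0.5257, 0.0005, 0.132]
eef_rot: [-3.142, -0.0, 0.367]
force: [0.0, -0.4, -0.7]
grip_width: 0.0196
grip_force: 60.0
```

move_arm(steps=[[[0,0,0.3],[0,0,0]],[[0,0,0],[0,0,0]]])

```text
time_s: 10.25
ee_pos: [0.5257, 0.0005, 0.1316]
eef_rot: [-3.142, 0.0, 0.367]
force: [-0.2, 0.1, -1.9]
grip_width: 0.0198
grip_force: 60.0
```

move_arm(steps=[[[0,0,0.3],[0,0,0]],[[0,0,0],[0,0,0]]])

```text
time_s: 10.5
ee_pos: [0.5257, 0.0005, 0.1313]
eef_rot: [-3.142, 0.0, 0.367]
force: [0.1, -1.2, -0.8]
grip_width: 0.0197
grip_force: 60.0
```

move_arm(steps=[[[0,0,0.3],[0,0,0]],[[0,0,0],[0,0,0]]])

```text
time_s: 10.75
ee_pos: [0.5257, 0.0005, 0.131]
eef_rot: [-3.141, 0.0, 0.367]
force: [0.3, 0.2, -0.4]
grip_width: 0.0194
grip_force: 60.0
```

move_arm(steps=[[[0,0,0.3],[0,0,0]],[[0,0,0],[0,0,0]]])

```text
time_s: 11.0
ee_pos: [0.5257, 0.0005, 0.1307]
eef_rot: [-3.141, 0.0, 0.367]
force: [0.4, 0.3, -0.9]
grip_width: 0.02
grip_force: 60.0
```

move_arm(steps=[[[0,0,0.3],[0,0,0]],[[0,0,0],[0,0,0]]])

```text
time_s: 11.25
ee_pos: [0.5257, 0.0005, 0.1304]
eef_rot: [-3.141, 0.0, 0.367]
force: [-0.5, -1.0, -0.9]
grip_width: 0.0198
grip_force: 60.0
```

move_arm(steps=[[[0,0,0.3],[0,0,0]],[[0,0,0],[0,0,0]]])

```text
time_s: 11.5
ee_pos: [0.5257, 0.0005, 0.1301]
eef_rot: [-3.142, 0.0, 0.367]
force: [0.6, 0.4, -0.9]
grip_width: 0.0195
grip_force: 60.0
```

move_arm(steps=[[[0,0,0.3],[0,0,0]],[[0,0,0],[0,0,0]]])

```text
time_s: 11.75
ee_pos: [0.5257, 0.0005, 0.1299]
eef_rot: [-3.142, -0.0, 0.367]
force: [-1.0, 0.2, 0.4]
grip_width: 0.0197
grip_force: 60.0
```

move_arm(steps=[[[0,0,0.2],[0,0,0]],[[0,0,0],[0,0,0]]])

```text
time_s: 12.0
ee_pos: [0.5258, 0.0005, 0.1297]
eef_rot: [-3.142, -0.0, 0.367]
force: [-1.6, -0.2, 2.3]
grip_width: 0.0198
grip_force: 60.0
```

Run:
```python
from h import *
to([.5487,.0739,.130],np.radians(21))
```

```text
t 12.0 pos [0.5258 0.0005 0.1297] rpy [-3.1416 -0.0001  0.3672] | tool mm [ 47.7628 -60.2695  -0.2443] goalframe mm [ 47.722  -60.3018  -0.2514] turn [-0.0008 -0.0074  0.0388] F [-1.5763 -0.1833  2.2941]
```

Pin 5 makes contact at about 0.1299, so pin 4 stands about 4.8 mm higher. I'll check the remaining pins lightly.

move_arm(steps=[[[0,0,-10],[0,0,0]],[[10,-12,-5],[0,0,0]],[[20,-26,0],[0,0,0]],[[17.8,-22.3,0],[0,0,0]],[[0,0,5],[0,0,0]],[[0,0,7],[0,0,0]],[[0,0,2],[0,0,0]],[[0,0,0],[0,0,0]],[[0,0,0],[0,0,0]]])

```text
time_s: 13.12
ee_pos: [0.5487, 0.0737, 0.1308]
eef_rot: [3.142, -0.0, 0.367]
force: [1.0, 0.5, -0.9]
grip_width: 0.0193
grip_force: 60.0
```

move_arm(steps=[[[0,0,0.3],[0,0,0]],[[0,0,0],[0,0,0]]])

```text
time_s: 13.38
ee_pos: [0.5487, 0.0739, 0.1304]
eef_rot: [-3.142, -0.0, 0.367]
force: [-1.0, -0.7, -1.3]
grip_width: 0.0195
grip_force: 60.0
```

move_arm(steps=[[[0,0,0.3],[0,0,0]],[[0,0,0],[0,0,0]]])

```text
time_s: 13.62
ee_pos: [0.5487, 0.074, 0.13]
eef_rot: [-3.142, 0.0, 0.367]
force: [-0.1, -0.5, 0.1]
grip_width: 0.02
grip_force: 60.0
```

move_arm(steps=[[[0,0,0.2],[0,0,0]],[[0,0,0],[0,0,0]]])

```text
time_s: 13.88
ee_pos: [0.5487, 0.074, 0.1299]
eef_rot: [-3.142, -0.0, 0.367]
force: [0.4, -0.1, 0.7]
grip_width: 0.0196
grip_force: 60.0
```

Run:
```python
from h import *
to([.4635,.0494,.130],np.radians(21))
```

```text
t 13.875 pos [0.5487 0.074  0.1299] rpy [-3.1416 -0.0001  0.3672] | tool mm [-88.3558  -7.672   -0.0907] goalframe mm [-88.3613  -7.6085  -0.0831] turn [-0.0019 -0.0051  0.0412] F [ 0.3738 -0.1209  0.6577]
```

move_arm(steps=[[[0,0,-10],[0,0,0]],[[-20,-2,-5],[0,0,0]],[[-35,-3,0],[0,0,0]],[[-33.4,-2.6,0],[0,0,0]],[[0,0,5],[0,0,0]],[[0,0,7],[0,0,0]],[[0,0,2],[0,0,0]],[[0,0,0],[0,0,0]],[[0,0,0],[0,0,0]]])

```text
time_s: 15.0
ee_pos: [0.4636, 0.0494, 0.1308]
eef_rot: [-3.141, 0.0, 0.367]
force: [0.2, 0.0, -0.9]
grip_width: 0.0196
grip_force: 60.0
```

move_arm(steps=[[[0,0,0.3],[0,0,0]],[[0,0,0],[0,0,0]]])

```text
time_s: 15.25
ee_pos: [0.4635, 0.0493, 0.1306]
eef_rot: [-3.142, -0.0, 0.367]
force: [0.0, -0.3, -1.0]
grip_width: 0.0195
grip_force: 60.0
```

move_arm(steps=[[[0,0,0.3],[0,0,0]],[[0,0,0],[0,0,0]]])

```text
time_s: 15.5
ee_pos: [0.4634, 0.0493, 0.1303]
eef_rot: [-3.142, 0.0, 0.367]
force: [-0.3, 0.4, -1.6]
grip_width: 0.0197
grip_force: 60.0
```

move_arm(steps=[[[0,0,0.3],[0,0,0]],[[0,0,0],[0,0,0]]])

```text
time_s: 15.75
ee_pos: [0.4634, 0.0493, 0.13]
eef_rot: [-3.142, -0.0, 0.367]
force: [0.5, -0.1, -1.0]
grip_width: 0.0197
grip_force: 60.0
```

move_arm(steps=[[[0,0,0.2],[0,0,0]],[[0,0,0],[0,0,0]]])

```text
time_s: 16.0
ee_pos: [0.4635, 0.0493, 0.1298]
eef_rot: [-3.142, -0.0, 0.367]
force: [0.8, -0.4, 0.0]
grip_width: 0.0195
grip_force: 60.0
```

Run:
```python
from h import *
to([.5006,-.0738,.130],np.radians(21))
```

```text
t 16.0 pos [0.4635 0.0493 0.1298] rpy [-3.1416 -0.      0.3673] | tool mm [ -9.5526 128.2272  -0.2015] goalframe mm [ -9.4551 128.2344  -0.1963] turn [-0.0021 -0.0023  0.0436] F [ 0.8051 -0.4427  0.0351]
```

Pin 1 makes contact at about 0.1299, the same level. Pin 2 is next.

move_arm(steps=[[[0,0,-10],[0,0,0]],[[-1.5,18,-5],[0,0,0]],[[-2.5,36,0],[0,0,0]],[[-3,40,0],[0,0,0]],[[-2.5,34.2,0],[0,0,0]],[[0,0,5],[0,0,0]],[[0,0,7],[0,0,0]],[[0,0,2],[0,0,0]],[[0,0,0],[0,0,0]],[[0,0,0],[0,0,0]]])

```text
time_s: 17.25
ee_pos: [0.5006, -0.0734, 0.1309]
eef_rot: [-3.142, -0.0, 0.368]
force: [-1.0, -0.4, -0.8]
grip_width: 0.0198
grip_force: 60.0
```

move_arm(steps=[[[0,0,0.3],[0,0,0]],[[0,0,0],[0,0,0]]])

```text
time_s: 17.5
ee_pos: [0.5006, -0.0738, 0.1305]
eef_rot: [-3.142, -0.0, 0.367]
force: [0.3, 0.1, -0.9]
grip_width: 0.0199
grip_force: 60.0
```

move_arm(steps=[[[0,0,0.3],[0,0,0]],[[0,0,0],[0,0,0]]])

```text
time_s: 17.75
ee_pos: [0.5006, -0.0738, 0.1302]
eef_rot: [-3.142, -0.0, 0.367]
force: [-0.2, 0.0, -1.7]
grip_width: 0.0199
grip_force: 60.0
```

move_arm(steps=[[[0,0,0.3],[0,0,0]],[[0,0,0],[0,0,0]]])

```text
time_s: 18.0
ee_pos: [0.5006, -0.0738, 0.1299]
eef_rot: [-3.142, -0.0, 0.367]
force: [-0.1, -0.1, 1.2]
grip_width: 0.0199
grip_force: 60.0
```

move_arm(steps=[[[0,0,0.2],[0,0,0]],[[0,0,0],[0,0,0]]])

```text
time_s: 18.25
ee_pos: [0.5007, -0.0738, 0.1298]
eef_rot: [3.142, -0.0, 0.367]
force: [-0.2, 0.7, 2.6]
grip_width: 0.0197
grip_force: 60.0
```

Run:
```python
from h import *
to([.5849,-.0486,.130],np.radians(21))
```

```text
t 18.25 pos [ 0.5007 -0.0738  0.1298] rpy [ 3.1415 -0.0001  0.3673] | tool mm [87.6531  6.7375 -0.2134] goalframe mm [87.658   6.6732 -0.2263] turn [ 0.0035 -0.0082  0.0421] F [-0.1621  0.7327  2.6149]
```

All four others are level at about 0.1299 to 0.1300, so pin 4 is the high one. I'll press it in small, slow increments.

move_arm(steps=[[[0,0,-10],[0,0,0]],[[20,1.5,-5],[0,0,0]],[[35,3,0],[0,0,0]],[[32.4,2.2,0],[0,0,0]],[[0,0,5],[0,0,0]],[[0,0,3],[0,0,0]],[[0,0,0],[0,0,0]],[[0,0,0],[0,0,0]]])

```text
time_s: 19.25
ee_pos: [0.5843, -0.049, 0.137]
eef_rot: [3.141, -0.0, 0.367]
force: [-0.2, -0.3, -0.4]
grip_width: 0.0198
grip_force: 60.0
```

move_arm(steps=[[[0,0,0.5],[0,0,0]],[[0,0,0.5],[0,0,0]],[[0,0,0.5],[0,0,0]],[[0,0,0.5],[0,0,0]],[[0,0,0.5],[0,0,0]],[[0,0,0.5],[0,0,0]],[[0,0,0.5],[0,0,0]]])

```text
time_s: 20.12
ee_pos: [0.5847, -0.0486, 0.1337]
eef_rot: [3.141, -0.0, 0.367]
force: [-1.9, -0.5, 10.0]
grip_width: 0.0198
grip_force: 60.0
```

move_arm(steps=[[[0,0,0.5],[0,0,0]],[[0,0,0.5],[0,0,0]]])

```text
time_s: 20.38
ee_pos: [0.5847, -0.0486, 0.1327]
eef_rot: [3.141, -0.0, 0.367]
force: [-2.0, 0.6, 8.9]
grip_width: 0.0197
grip_force: 60.0
```

move_arm(steps=[[[0,0,0.5],[0,0,0]],[[0,0,0.5],[0,0,0]],[[0,0,0.5],[0,0,0]],[[0,0,0],[0,0,0]]])

```text
time_s: 20.88
ee_pos: [0.5847, -0.0486, 0.1312]
eef_rot: [3.141, -0.0, 0.367]
force: [-3.5, 0.1, 8.6]
grip_width: 0.0197
grip_force: 60.0
```

Run:
```python
from h import *
to([.5849,-.0486,.130],np.radians(21))
```

```text
t 20.875 pos [ 0.5847 -0.0486  0.1312] rpy [ 3.1414 -0.0003  0.3672] | tool mm [0.2058 0.0359 1.1508] goalframe mm [0.2062 0.036  1.1507] turn [ 0.0098 -0.0168  0.0409] F [-3.532   0.1367  8.5609]
```

move_arm(steps=[[[0,0,0.4],[0,0,0]],[[0,0,0.4],[0,0,0]],[[0,0,0.4],[0,0,0]],[[0,0,0],[0,0,0]]])

```text
time_s: 21.38
ee_pos: [0.5847, -0.0487, 0.13]
eef_rot: [3.141, -0.0, 0.367]
force: [-3.0, -0.1, 8.5]
grip_width: 0.0195
grip_force: 60.0
```

move_arm(steps=[[[0,0,-1.5],[0,0,0]],[[0,0,0],[0,0,0]],[[0,0,0],[0,0,0]]])

```text
time_s: 21.75
ee_pos: [0.5845, -0.0486, 0.1308]
eef_rot: [-3.141, 0.0, 0.367]
force: [-0.3, 0.1, -0.3]
grip_width: 0.0195
grip_force: 60.0
```

move_arm(steps=[[[0,0,0.3],[0,0,0]],[[0,0,0],[0,0,0]]])

```text
time_s: 22.0
ee_pos: [0.5845, -0.0486, 0.1306]
eef_rot: [-3.141, 0.0, 0.367]
force: [-0.5, -0.4, -0.8]
grip_width: 0.0197
grip_force: 60.0
```

move_arm(steps=[[[0,0,0.3],[0,0,0]],[[0,0,0],[0,0,0]]])

```text
time_s: 22.25
ee_pos: [0.5846, -0.0486, 0.1304]
eef_rot: [-3.142, 0.0, 0.367]
force: [-1.8, 0.1, 1.2]
grip_width: 0.0198
grip_force: 60.0
```

move_arm(steps=[[[0,0,0.2],[0,0,0]],[[0,0,0],[0,0,0]]])

```text
time_s: 22.5
ee_pos: [0.5846, -0.0487, 0.1303]
eef_rot: [3.142, -0.0, 0.367]
force: [-1.9, 0.7, 2.5]
grip_width: 0.0197
grip_force: 60.0
```

About 0.5 mm is left to go.

move_arm(steps=[[[0,0,0.4],[0,0,0]],[[0,0,0.4],[0,0,0]],[[0,0,0.4],[0,0,0]],[[0,0,0],[0,0,0]]])

```text
time_s: 23.0
ee_pos: [0.5847, -0.0486, 0.1294]
eef_rot: [3.141, -0.0, 0.367]
force: [-3.5, 0.0, 9.1]
grip_width: 0.0196
grip_force: 60.0
```

move_arm(steps=[[[0,0,-1.2],[0,0,0]],[[0,0,0],[0,0,0]],[[0,0,0],[0,0,0]]])

```text
time_s: 23.38
ee_pos: [0.5845, -0.0487, 0.13]
eef_rot: [-3.141, 0.0, 0.367]
force: [-0.0, 1.0, -1.2]
grip_width: 0.0197
grip_force: 60.0
```

move_arm(steps=[[[0,0,0.3],[0,0,0]],[[0,0,0],[0,0,0]]])

```text
time_s: 23.62
ee_pos: [0.5845, -0.0486, 0.1298]
eef_rot: [-3.141, 0.0, 0.367]
force: [-0.5, -0.3, 0.2]
grip_width: 0.0198
grip_force: 60.0
```

move_arm(steps=[[[0,0,0.2],[0,0,0]],[[0,0,0],[0,0,0]]])

```text
time_s: 23.88
ee_pos: [0.5846, -0.0486, 0.1297]
eef_rot: [-3.142, -0.0, 0.367]
force: [-0.4, 0.1, 2.0]
grip_width: 0.0197
grip_force: 60.0
```

It now matches. I'll re-touch the middle pin once, to rule out the probe having slipped in the jaws.

move_arm(steps=[[[0,0,-10],[0,0,0]],[[-10,-17,-5],[0,0,0]],[[-15,-27,0],[0,0,0]],[[-12.4,-22.9,0],[0,0,0]],[[0,0,5],[0,0,0]],[[0,0,7],[0,0,0]],[[0,0,2],[0,0,0]],[[0,0,0],[0,0,0]],[[0,0,0.4],[0,0,0]],[[0,0,0],[0,0,0]]])

```text
time_s: 25.12
ee_pos: [0.5257, 0.0003, 0.1303]
eef_rot: [-3.142, -0.0, 0.367]
force: [0.6, -0.0, -0.5]
grip_width: 0.0199
grip_force: 60.0
```

move_arm(steps=[[[0,0,0.3],[0,0,0]],[[0,0,0],[0,0,0]]])

```text
time_s: 25.38
ee_pos: [0.5257, 0.0004, 0.13]
eef_rot: [-3.142, -0.0, 0.367]
force: [-0.6, 0.3, -0.5]
grip_width: 0.0199
grip_force: 60.0
```

move_arm(steps=[[[0,0,0.2],[0,0,0]],[[0,0,0],[0,0,0]]])

```text
time_s: 25.62
ee_pos: [0.5257, 0.0004, 0.1298]
eef_rot: [3.142, -0.0, 0.367]
force: [0.0, -1.3, 1.8]
grip_width: 0.0198
grip_force: 60.0
```

The pins are level with no slip. Now I take the probe back to the stand.

move_arm(steps=[[[0,0,-15],[0,0,0]],[[0,0,-30],[0,0,0]],[[0,0,-30],[0,0,0]],[[-5,15,-5],[0,0,0]],[[-11,35,0],[0,0,0]],[[-13,40,0],[0,0,0]],[[-13,40,0],[0,0,0]],[[-13,40,0],[0,0,0]],[[-13,40,0],[0,0,0]],[[-13,40,0],[0,0,0]],[[-9,29,0],[0,0,0]],[[-4.8,15.1,0],[0,0,0]],[[0,0,0],[0,0,0]],[[0,0,0],[0,0,0]]])

```text
time_s: 27.38
ee_pos: [0.5429, -0.3068, 0.2097]
eef_rot: [-3.141, -0.0, 0.369]
force: [-0.4, 0.5, -1.2]
grip_width: 0.0199
grip_force: 60.0
```

Run:
```python
from h import *
to([.5424,-.3081,.0875],.3673)
```

```text
t 27.375 pos [ 0.5429 -0.3068  0.2097] rpy [-3.1409 -0.0001  0.3686] | tool mm [ -0.9627   1.1078 122.1799] goalframe mm [ -0.9463   1.026  122.1808] turn [-0.0389 -0.0071  0.0722] F [-0.3972  0.5496 -1.2313]
```

move_arm(steps=[[[-0.7,0.8,10],[0,0,0]],[[0,0,20],[0,0,0]],[[0,0,17],[0,0,0]],[[0,0,3],[0,0,0]],[[0,0,0],[0,0,0]],[[0,0,0],[0,0,0]]])

```text
time_s: 28.12
ee_pos: [0.5427, -0.3093, 0.1604]
eef_rot: [3.141, -0.001, 0.367]
force: [-0.4, 0.0, -0.8]
grip_width: 0.0196
grip_force: 60.0
```

Run:
```python
from h import *
to([.5424,-.3081,.0875],.3673)
```

```text
t 28.125 pos [ 0.5427 -0.3093  0.1604] rpy [ 3.1409 -0.0006  0.3672] | tool mm [ 0.0827 -1.253  72.8804] goalframe mm [ 0.1281 -1.2059 72.8812] turn [ 0.037  -0.0356 -0.0033] F [-0.4041  0.0429 -0.804 ]
```

move_arm(steps=[[[0,-1,6],[0,0,0]],[[0,0,8],[0,0,0]],[[0,0,8],[0,0,0]],[[0,0,8],[0,0,0]],[[0,0,0],[0,0,0]]])

```text
time_s: 28.75
ee_pos: [0.5416, -0.308, 0.1288]
eef_rot: [-3.14, 0.001, 0.367]
force: [-0.1, -0.7, -1.0]
grip_width: 0.0198
grip_force: 60.0
```

Run:
```python
from h import *
to([.5424,-.3081,.0875],.3673)
```

```text
t 28.75 pos [ 0.5416 -0.308   0.1288] rpy [-3.1405  0.0009  0.3673] | tool mm [ 0.73    0.3861 41.3407] goalframe mm [ 0.6925  0.3403 41.3418] turn [-0.0634  0.0519 -0.0023] F [-0.1446 -0.6995 -1.0016]
```

The tip is in the hole with no contact force. I lower it and stop just short of the seat.

move_arm(steps=[[[0.3,0.2,8],[0,0,0]],[[0,0,8],[0,0,0]],[[0,0,8],[0,0,0]],[[0,0,8],[0,0,0]],[[0,0,6],[0,0,0]],[[0,0,2],[0,0,0]],[[0,0,0],[0,0,0]],[[0,0,0],[0,0,0]]])

```text
time_s: 29.75
ee_pos: [0.5425, -0.3083, 0.09]
eef_rot: [3.141, -0.0, 0.367]
force: [0.3, 0.4, -0.8]
grip_width: 0.0195
grip_force: 60.0
```

Run:
```python
from h import *
to([.5424,-.3081,.0875],.3673)
```

```text
t 29.75 pos [ 0.5425 -0.3083  0.09  ] rpy [ 3.1414 -0.0002  0.3673] | tool mm [ 0.0026 -0.2598  2.5106] goalframe mm [ 0.0032 -0.2592  2.5107] turn [ 0.0116 -0.0119 -0.0016] F [ 0.3467  0.3528 -0.7673]
```

move_arm(steps=[[[0,0,1],[0,0,0]],[[0,0,1],[0,0,0]],[[0,0,0],[0,0,0]]])

```text
time_s: 30.12
ee_pos: [0.5423, -0.3083, 0.0877]
eef_rot: [-3.141, 0.0, 0.367]
force: [0.0, -0.2, -1.6]
grip_width: 0.0195
grip_force: 60.0
```

move_arm(steps=[[[0,0,0.4],[0,0,0]],[[0,0,0],[0,0,0]]])

```text
time_s: 30.38
ee_pos: [0.5424, -0.3083, 0.0875]
eef_rot: [3.142, -0.0, 0.367]
force: [-0.4, 0.0, 1.2]
grip_width: 0.0198
grip_force: 60.0
```

move_arm(steps=[[[0,0,0.3],[0,0,0]],[[0,0,0],[0,0,0]]])

```text
time_s: 30.62
ee_pos: [0.5424, -0.3083, 0.0874]
eef_rot: [3.141, -0.0, 0.367]
force: [-2.7, 1.6, 7.2]
grip_width: 0.0199
grip_force: 60.0
```

The probe is seated. I release, opening to 60 mm, then retreat straight up.

move_arm(steps=[[[0,0,-0.3],[0,0,0]],[[0,0,0],[0,0,0]],[[0,0,0],[0,0,0]],[[0,0,0],[0,0,0]],[[0,0,0],[0,0,0]],[[0,0,0],[0,0,0]]], hand=60)

```text
time_s: 31.38
ee_pos: [0.5424, -0.3083, 0.0873]
eef_rot: [-3.141, 0.0, 0.367]
force: [0.6, -0.0, -0.2]
grip_width: 0.0599
grip_force: 0.0
```

move_arm(steps=[[[0,0,-10],[0,0,0]],[[0,0,-25],[0,0,0]],[[0,0,-30],[0,0,0]],[[0,0,-30],[0,0,0]],[[0,0,-30],[0,0,0]],[[0,0,-13],[0,0,0]],[[0,0,0],[0,0,0]],[[0,0,0],[0,0,0]]])

```text
time_s: 32.38
ee_pos: [0.5419, -0.3081, 0.2241]
eef_rot: [-3.14, 0.001, 0.367]
force: [0.5, -0.1, -0.3]
grip_width: 0.0601
grip_force: 0.0
```

Run:
```python
from h import *
wsave('w3');save('side','side1');save('top','top1')
r=lambda a,x,y,w,h,k:cv2.resize(a[y:y+h,x:x+w],None,fx=k,fy=k,interpolation=cv2.INTER_CUBIC)
i=lambda n:cv2.imread(f'pics/{n}.png')
o=np.zeros((600,800,3),np.uint8)
o[:384,:512]=i('w3');o[:280,520:720]=r(i('side1'),290,220,50,70,4)
o[300:500,520:720]=r(i('top1'),325,165,50,50,4);o[400:560,:190]=r(i('top1'),195,150,95,80,2)
cv2.imwrite('pics/end.png',o);print(sense()['force'],sense()['ee_pos'])
```

```text
[ 0.3613 -0.6558 -0.3402] [ 0.542  -0.3081  0.2243]
```

View pics/end.png

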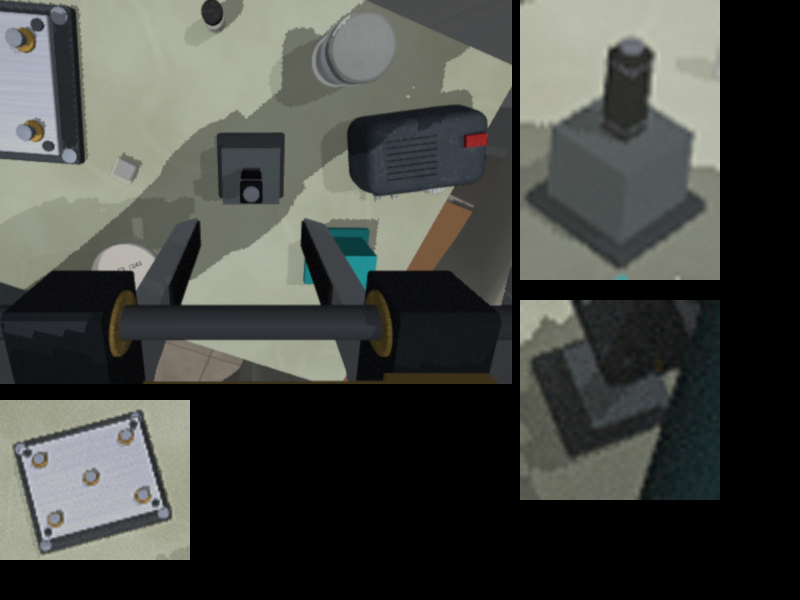

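The probe stands upright and seated at (251,190) in the wrist view, with the side crop matching the start, and the neighbouring things look undisturbed. I'm handing the job in.

```bash
python3 -c "
from workcell import *
print(finish_job())"
```

```text
the job is handed in; nothing more can be done
None
```

Pin 4 (the corner pin at x +45, y -65) was about 4.8 mm high; I pressed it down at about 10 N until it measured within 0.1 mm of the middle pin, put the probe back upright and fully home in its stand, and handed the job in at about 33 s.

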